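# Unsnap the battery cover of a data recorder

### The arm

A 6-joint arm with a two-finger parallel gripper is mounted at the origin on the work surface. World frame = base frame: x ahead of the robot, y to its left, z up, the work surface at z = 0. Lengths are in mm, angles in rad, forces in N, time in s.
With the tool pointing down it reaches from about 300 to 750 mm from the base axis. Payload 8.5 kg.
Tool frame: the origin (TCP) lies on the centre line of the jaws, within the pads' length; the fingertips stand 17 mm ahead of it and the grasp point (between the pads) lies 2 mm behind it; y points along the fingers, x is the direction in which the jaws open and shut, and the axes are right-handed (so a half turn about y gives the same grasp; the last joint's range is limited). The gripper opens to 88 mm and grips with 3 to 60 N. Pads are 18 mm wide; open, the fingers measure 123 mm over their backs; the gripper's body (75 mm by 187 mm) begins 45 mm behind the grasp point.
Start: joints at [-1.329, 0.381, 1.297, -0, 1.464, -0.215], TCP at [242.585, -493.592, 217.348] pointing down, gripper open.
Joint ranges: [-3.11, 3.11], [-0.89, 2.33], [0.22, 2.48], [-1.42, 4.56], [0.17, 2.85], [-2.88, 2.88]. Speed limits (rad/s): [2.39, 2.39, 3.14, 3.14, 3.14, 3.14].

### API

Orientations are given as a unit quaternion [x, y, z, w].
In Python, from rig import arm, viewer, ticket gives the robot as it stands. The module is installed in compiled form; this text tells all that it offers.
- The arm moves only by the tool jog_arm, never from a script. Its argument "series" is a list of rows, each a list of 3 entries, a list of its own where there are three numbers: the shift along the tool's x, y, z in mm, then the turn, a rotation vector about the tool's x, y, z in rad, then the opening, from -1 (shut) to 1 (fully open), so that 0 is half open. A call has 1 to 12 rows; each row shifts and turns the commanded pose from where the row before left it, along the tool's axes as they then stand; what a row does not reach is not made up. A row lasts 1/12 s, in which the tool goes at most 41.7 mm and 7.16 degrees, less where a joint would pass 70% of its speed; a pose out of reach is approached as far as the arm can. A call with a gripper value outside its range is refused whole. The fingers move at their own pace and stop on an object; "squeeze" is the grip in N (left out, the last holds). Time passes only in rows, so rows that do not move let the fingers close. It gives the time, the measured TCP pose, the force and the opening at its end, in the units of the state.
- arm.sense(): the state, without advancing time (a new reading comes with each control period).
- viewer.get_image(name): name is "scene" or "side" or "wrist"; returns a dict with "frame" (400x640x3 uint8, red, green, blue), "intrinsics" (3x3 intrinsics, pixels), "cam_to_world" (4x4, takes a point from camera to world coordinates). Camera axes: x right, y up, looking along -z (the intrinsics and any distortion apply to the point x, -y, -z); pixel columns grow to the right and rows downward; lengths in mm; the calibration is good to about 2 mm. A picture is of the moment at which its call begins. There is no depth.
- ticket.close_job(): hands the job in, once; it reports no verdict.
The state is a dict: "clock": time; "joints": joint angles; "qvel": joint speeds; "tau": joint torques, N m; "position": TCP position; "ee_rot": TCP orientation; "wrist_force": force on the tool from outside, world axes, zero at the start; "moment": the same for the moment, N m; "opening": opening from 0.0 (shut) to 1.0 (fully open).
Only numpy, scipy, OpenCV 4.12 (cv2) and the standard library are available. Lean on these libraries where they do the work, as an engineer would, in place of code of your own. Each camera call takes 0.05 s, during which the arm holds its last target.

### The job

Open the battery bay of the white data recorder: squeeze the orange snap tab towards the black rib little by little, feeling with light upward tugs for the depth at which the catch lets go (it differs from unit to unit, and pressed too far the tab catches again), then keep it at that squeeze and lift the cover straight out. Lay the cover flat and square, latch side up, in the middle of the yellow foam rest and let go. The latch is brittle: squeeze gently, never shove the cover or pull hard while it is caught, set it down softly, and leave the dust cap, screwdriver and jar alone.

Things in the scene. Friction and masses are not known exactly. Their poses are not given: they have to be found in the camera images.
- housing: White metal recorder housing fixed to the bench, 220 (x) x 170 (y) x 70 mm high; origin at the centre of its underside. Battery bay centred at x -30 mm, y 0 in its top: a recess 122 x 91.2 x 4 mm in which the cover lies flush (0.6 to 1 mm play), over a well with a slotted steel keeper that catches the tab's foot. Where the slot lies differs from unit to unit and is not measured.
- cover: Loose aluminium cover, plate 120 (x) x 90 (y) x 4 mm, 130 to 210 g; origin at the centre of the plate's underside (66 mm over the housing's underside when seated), z up. On its middle the black rib and orange tab stand 32 mm above the plate. The tab's foot reaches 14 mm below the plate's underside, within x +-14, y -29 to +4 mm.
- cover_grip (a point): Point of the cover midway between the outer faces of rib and tab at rest, 16 mm above the plate's upper face; axes as the cover's. Fixed black rib: 32 mm along x, 5 mm thick, outer face at y +18 mm of this frame. Orange tab: outer face at y -18 mm at rest. So 36 mm over both at rest, 22.5 mm with the tab fully in.
- tab: Orange spring tab, 28 mm wide, 4 thick. Slides along the cover's +y, towards the rib, up to 13.5 mm (spring 6 N, +0.8 N per mm). The keeper frees it only in a 1.5 mm band starting somewhere from 2 to 9.5 mm of travel; less or more and the foot is caught (about 1 mm of lift, then hard). Clear once the cover is 15 mm up. Only the tab yields, the rib does not. Frame: the cover's, moving with the tab.
- foam_rest: Yellow firm foam rest fixed to the bench, 150 (x) x 120 (y) x 25 mm high, with a 70 x 84 mm opening through its middle into which the foot hangs; origin at the centre of its underside. The cover's origin is 25 mm above it when the cover lies on it.
- dust_cap: White plastic connector cap, 26 mm across and 22 mm high, standing loose on top of the housing on its +x part; origin at the centre of its underside.
- screwdriver: Screwdriver with red handle, 170 mm long, lying on the bench beyond the work.
- jar: Amber jar with blue lid, 52 mm across and 70 mm high, standing on the bench beyond the foam rest (-y side); origin at the centre of its underside.
Not all that is in view belongs to the job. There is more than one size of the cover; the job needs the middle-sized.

How it is judged (in metres and radians):
On the way:
1. the cover is lifted clear of the bay, level (z of cover in the frame of housing above 0.086 m and angle between cover's own z axis and vertical below 0.35 rad and contact force between cover and housing below 0.1 N), for 0.1 s.
At the end, for the whole second after the job is handed in: The cover rests released and still on the foam rest, latch side up: centre within 12 mm of the rest's centre seen from above, its underside 22 to 28 mm above the bench, tilted under 0.06 rad, its long side within 0.2 rad of the rest's (horizontal distance between cover and foam_rest below 0.012 m and z of cover in the frame of foam_rest between 0.022 and 0.028 m and angle between cover's own z axis and vertical below 0.06 rad and angle between the x axis of cover and the x axis of foam_rest, either way round below 0.2 rad and linear speed of cover below 0.02 m/s and angular speed of cover below 0.1 rad/s and contact force between the fingers and cover below 0.05 N); the robot touches nothing.
It fails at once if the snap tab is squeezed with more than 45 N (contact force between the fingers and tab above 45 N).
It fails at once if the cover is shoved or pulled against the housing with more than 30 N (contact force between cover and housing above 30 N).
It fails at once if the cover is dropped (falls unheld at over 0.5 m/s) or slammed onto the foam rest (over 40 N) (contact force between cover and foam_rest above 40 N or (linear speed of cover above 0.5 m/s and contact force between the fingers and cover below 0.05 N)).
It fails at once if the dust cap, the screwdriver or the jar is moved more than 15 mm (distance of any of dust_cap, screwdriver, jar from where it was at the start of the episode above 0.015 m).
It also fails if it takes over 64 s, if anything falls off the work surface, if the arm or the gripper's body presses on something with over 40 N, if the wrist force passes 120 N, or if a joint passes its speed limit or range.

## Working session

There is one attempt and no reset: what is moved stays moved. The work goes in short steps, Python scripts to look and compute and a tool call to move; the robot and the scene stay as the last step left them, time stands still between calls to the robot, and variables do not carry over. Pictures are saved under pics/ and viewed, and the job is handed in when it is done.

Besides the shell and the picture viewer there is one more tool, called after ">>>" as a command line: name --argument value ..., lists and objects as JSON in quotes. jog_arm: Moves the arm, as the interface text tells. Its arguments: {"type":"object","properties":{"series":{"type":"array"},"squeeze":{"type":"number"}},"required":["series"]}

```bash
mkdir -p pics
cat > h.py <<'E'
import numpy as np, cv2
from rig import arm, viewer, ticket
def snap(n,fn):
    d=viewer.get_image(n); cv2.imwrite('pics/'+fn,cv2.cvtColor(np.array(d['frame']),cv2.COLOR_RGB2BGR))
    np.savez('pics/'+fn[:-4]+'.npz',K=d['intrinsics'],T=d['cam_to_world'],f=d['frame'],**({'dist':d['distortion']} if 'distortion' in d else {}))
    return d
def ray(d,u,v):
    K=np.array(d['K']if 'K' in d else d['intrinsics']);T=np.array(d['T']if 'T' in d else d['cam_to_world'])
    p=np.linalg.inv(K)@[u,v,1]; r=T[:3,:3]@np.array([p[0],-p[1],-p[2]]); return T[:3,3],r
def onz(d,u,v,z):
    o,r=ray(d,u,v); return o+r*(z-o[2])/r[2]
def proj(d,P):
    K=np.array(d['K']if 'K' in d else d['intrinsics']);T=np.array(d['T']if 'T' in d else d['cam_to_world'])
    P=np.atleast_2d(P); c=(P-T[:3,3])@T[:3,:3]; q=np.c_[c[:,0],-c[:,1],-c[:,2]]@K.T; return q[:,:2]/q[:,2:]
E
python3 - <<'E'
from h import *
np.set_printoptions(precision=3,suppress=True)
for n in ['scene','side','wrist']:
    d=snap(n,n+'0.png'); print(n,d.keys(),d['intrinsics'],d['cam_to_world'])
print(arm.sense())
E
```

```text
scene dict_keys(['frame', 'intrinsics', 'cam_to_world']) [[417.052   0.    317.826]
 [  0.    417.052 199.614]
 [  0.      0.      1.   ]] [[  -0.64    -0.474    0.605 1320.799]
 [   0.768   -0.415    0.487  606.332]
 [   0.02     0.776    0.63   920.392]
 [   0.       0.       0.       1.   ]]
side dict_keys(['frame', 'intrinsics', 'cam_to_world']) [[432.035   0.    312.818]
 [  0.    432.035 196.598]
 [  0.      0.      1.   ]] [[  -0.989    0.117   -0.086  425.326]
 [  -0.144   -0.71     0.69   862.195]
 [   0.019    0.695    0.719 1036.817]
 [   0.       0.       0.       1.   ]]
wrist dict_keys(['frame', 'intrinsics', 'cam_to_world']) [[350.66    0.    315.012]
 [  0.    350.66  192.592]
 [  0.      0.      1.   ]] [[   0.44     0.867    0.234  301.591]
 [  -0.898    0.426    0.113 -463.587]
 [  -0.001   -0.26     0.966  384.455]
 [   0.       0.       0.       1.   ]]
{'clock': 0.15, 'joints': array([-1.329,  0.381,  1.298,  0.   ,  1.464, -0.215]), 'qvel': array([-0.001, -0.001, -0.003,  0.001,  0.002,  0.001]), 'tau': array([  0.002, -43.808, -22.462,   0.071,   0.034,  -0.   ]), 'position': array([ 242.54 , -493.385,  216.897]), 'ee_rot': array([-0.6  ,  0.374, -0.374,  0.601]), 'wrist_force': array([-0.34 ,  0.346, -1.098]), 'moment': array([-0.068, -0.033, -0.004]), 'opening': 0.9982011566446521}
```

View pics/scene0.png

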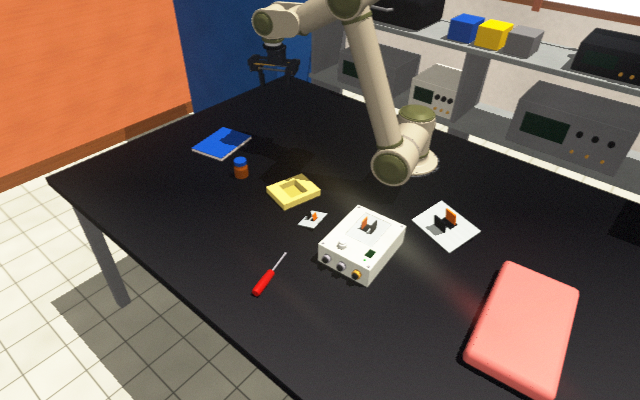

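View pics/side0.png

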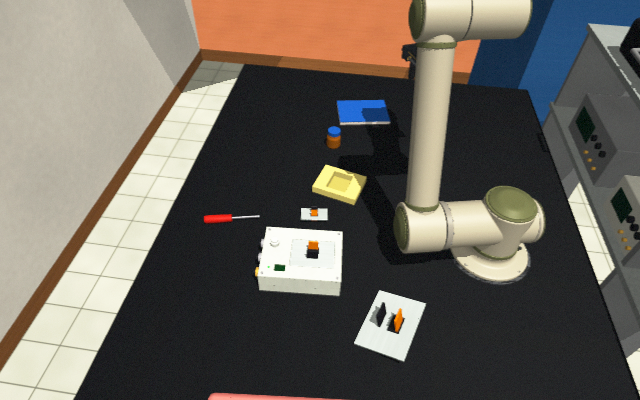

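View pics/wrist0.png

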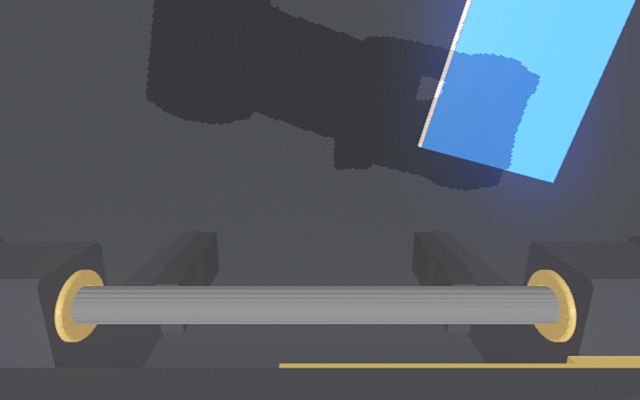

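Scene picture: three things could be taken for the cover. They are a small plate at scene (313,219), the plate in the white housing at (368,227), and a large plate on the bench at (446,226). By the description I choose the seated, middle-sized one at (368,227). The foam rest is at (293,190), the jar at (240,168), the screwdriver at (268,278) and the cap at (341,244). Next is a close crop.

Run:
```python
import cv2
a=cv2.imread('pics/scene0.png')[165:295,255:415]; cv2.imwrite('pics/c1.png',cv2.resize(a,None,fx=5,fy=5,interpolation=cv2.INTER_CUBIC)[:600])
a=cv2.imread('pics/side0.png')[155:300,240:400]; cv2.imwrite('pics/c2.png',cv2.resize(a,None,fx=4,fy=4,interpolation=cv2.INTER_CUBIC))
```

```text
(no output)
```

View pics/c1.png

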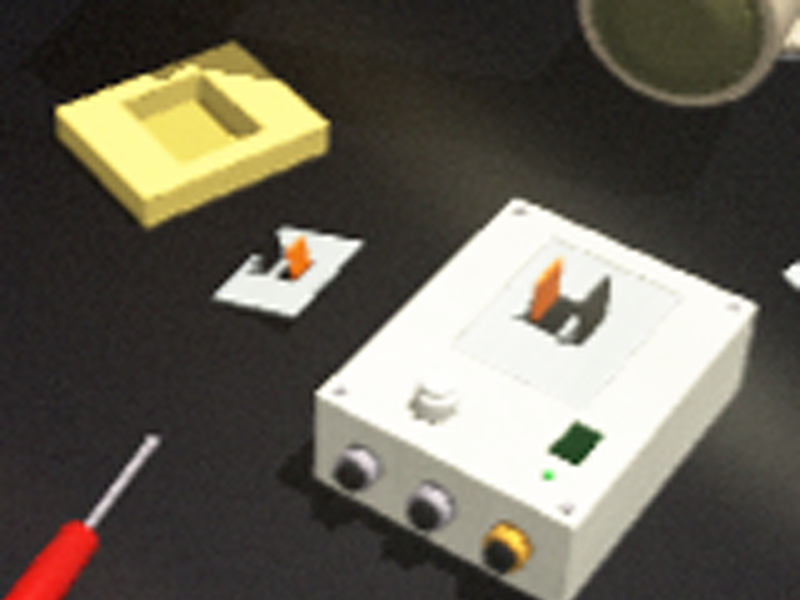

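View pics/c2.png

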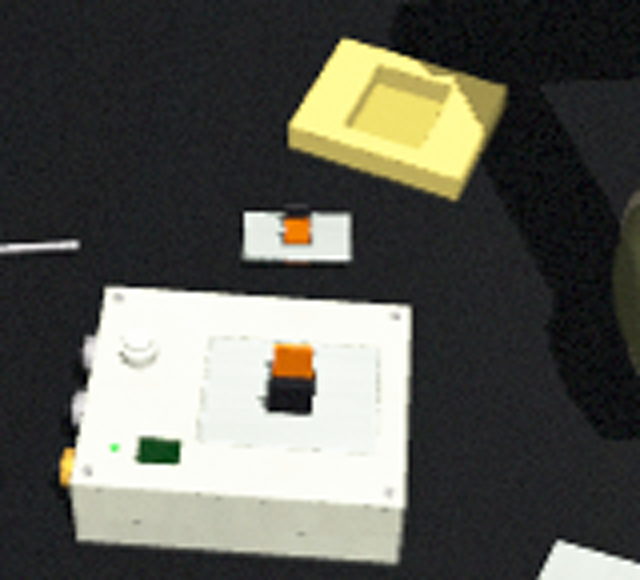

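```bash
cat > fit.py <<'E'
from h import *
from scipy.optimize import least_squares
np.set_printoptions(precision=3,suppress=True)
s=dict(np.load('pics/scene0.npz')); d=dict(np.load('pics/side0.npz'))
def inter(name,px_s,px_d,z):
    for D,px in((s,px_s),(d,px_d)):
        if len(px)==0: continue
        P=np.array([onz(D,u,v,z) for u,v in px]); print(name,P[:,:2].tolist() and P[:,:2].round(1).tolist(),'ctr',P[:,:2].mean(0), 'sides',[round(float(np.linalg.norm(P[i]-P[i-1])),1) for i in range(len(P))],
         'edge angles',[round(float(np.arctan2(*(P[i]-P[i-1])[[1,0]])),3) for i in range(len(P))])
S=lambda L:[(u/5+255-.4,v/5+165-.4) for u,v in L]
Q=lambda L:[(u/4+240-.4,v/4+155-.4) for u,v in L]
inter('house',S([(518,198),(757,308),(570,522),(316,393)]),Q([(107,287),(411,303),(402,498),(75,487)]),70)
inter('cover',S([(555,236),(682,296),(585,410),(455,342)]),Q([(210,337),(379,346),(377,451),(198,440)]),70)
inter('foam',S([(237,40),(329,122),(148,196),(57,106)]),Q([(343,38),(508,85),(459,185),(290,128)]),25)
E
python3 fit.py
```

```text
house [[436.9, 61.3], [426.6, 231.0], [642.1, 241.9], [656.7, 75.9]] ctr [540.595 152.55 ] sides [220.3, 170.0, 215.7, 166.6] edge angles [-3.075, 1.631, 0.05, -1.483]
house [[657.3, 75.8], [437.0, 55.4], [426.8, 221.8], [640.7, 247.0]] ctr [540.439 150.008] sides [172.0, 221.2, 166.7, 215.4] edge angles [-1.474, -3.05, 1.632, 0.117]
cover [[452.1, 100.6], [447.4, 190.9], [566.6, 200.6], [570.4, 110.9]] ctr [509.116 150.749] sides [118.7, 90.4, 119.6, 89.8] edge angles [-3.055, 1.624, 0.081, -1.528]
cover [[575.2, 109.4], [455.6, 98.4], [447.2, 187.5], [567.6, 197.6]] ctr [511.378 148.189] sides [88.5, 120.1, 89.5, 120.8] edge angles [-1.485, -3.05, 1.665, 0.084]
foam [[377.8, -231.2], [409.5, -116.8], [552.6, -156.4], [522.3, -273.3]] ctr [ 465.563 -194.408] sides [150.5, 118.7, 148.5, 120.8] edge angles [2.858, 1.3, -0.27, -1.824]
foam [[525.7, -272.9], [378.6, -236.3], [411.0, -111.4], [555.4, -154.0]] ctr [ 467.716 -193.634] sides [122.6, 151.6, 129.1, 150.6] edge angles [-1.815, 2.898, 1.317, -0.287]
```

```bash
cat > go.py <<'E'
from h import *
from scipy.spatial.transform import Rotation as R
np.set_printoptions(precision=4,suppress=True)
def plan(p,ang,tgtdown=True):
    """ang: desired world yaw (rad) of tool x axis (mod pi handled both)"""
    s=arm.sense(); Rm=R.from_quat(s['ee_rot']).as_matrix(); print('t',s['clock'],'pos',s['position'],'open',s['opening']*88,'F',s['wrist_force'],'M',s['moment'],'j',s['joints']); print('axes x',Rm[:,0],'y',Rm[:,1],'z',Rm[:,2])
    print('shift tool',Rm.T@(np.array(p)-s['position']))
    for a in (ang,ang+np.pi):
        x=np.array([np.cos(a),np.sin(a),0]);y=np.array([0,0,-1.]);D=np.c_[x,y,np.cross(x,y)]
        r=R.from_matrix(Rm.T@D).as_rotvec(); print('rotvec',r,'deg',np.degrees(np.linalg.norm(r)))
E
python3 -c "
from go import *
plan([510,150,217],np.pi/2+.082)"
```

```text
t 0.15 pos [ 242.5403 -493.3852  216.8965] open 87.8417017847294 F [-0.3402  0.3458 -1.0975] M [-0.0683 -0.0328 -0.0043] j [-1.3293  0.3811  1.298   0.      1.4636 -0.2154]
axes x [ 0.4411 -0.8974 -0.0011] y [-0.0002  0.0011 -1.    ] z [0.8974 0.4411 0.0003]
shift tool [-459.4141    0.5241  523.8489]
rotvec [-0.0015 -2.7667  0.0001] deg 158.5219457631549
rotvec [-0.0001  0.3749 -0.0011] deg 21.47814898328693
```

>>> jog_arm --series '[[[-23,0,26.2],[0,0,0],1],[[-23,0,26.2],[0,0,0],1],[[-23,0,26.2],[0,0,0],1],[[-23,0,26.2],[0,0,0],1],[[-23,0,26.2],[0,0,0],1],[[-23,0,26.2],[0,0,0],1],[[-23,0,26.2],[0,0,0],1],[[-23,0,26.2],[0,0,0],1],[[-23,0,26.2],[0,0,0],1],[[-23,0,26.2],[0,0,0],1],[[-23,0,26.2],[0,0,0],1],[[-23,0,26.2],[0,0,0],1]]' --squeeze 20

```text
clock: 1.15
position: [403.2, -105.5, 217.4]
ee_rot: [0.6, -0.374, 0.374, -0.6]
wrist_force: [0.4, -0.8, 0.2]
opening: 0.999
```

>>> jog_arm --series '[[[-23,0,26.2],[0,0,0],1],[[-23,0,26.2],[0,0,0],1],[[-23,0,26.2],[0,0,0],1],[[-23,0,26.2],[0,0,0],1],[[-23,0,26.2],[0,0,0],1],[[-23,0,26.2],[0,0,0],1],[[-23,0,26.2],[0,0,0],1],[[-23,0,26.2],[0,0,0],1],[[0,0,0],[0,0.094,0],1],[[0,0,0],[0,0.094,0],1],[[0,0,0],[0,0.094,0],1],[[0,0,0],[0,0.094,0],1]]'

```text
clock: 2.15
position: [509.8, 150.7, 217.0]
ee_rot: [0.519, -0.481, 0.48, -0.519]
wrist_force: [-0.0, -0.7, 0.4]
opening: 1.003
```

```bash
python3 -c "
from go import *
for n in ['scene','side','wrist']: snap(n,n+'1.png')
plan([510,150,217],np.pi/2+.082)"
```

```text
t 2.3 pos [509.8655 150.3751 217.1659] open 87.96224064287898 F [-0.4706  0.4605 -0.7302] M [-0.0087  0.0362 -0.0072] j [0.0639 0.3486 1.3481 0.     1.4453 1.5515]
axes x [ 0.0832 -0.9965 -0.    ] y [-0.0005 -0.     -1.    ] z [ 0.9965  0.0832 -0.0005]
shift tool [0.385  0.1658 0.103 ]
rotvec [-0.     -3.1403 -0.0007] deg 179.92859825570034
rotvec [ 0.0005  0.0012 -0.    ] deg 0.07608795729182795
```

View pics/wrist1.png

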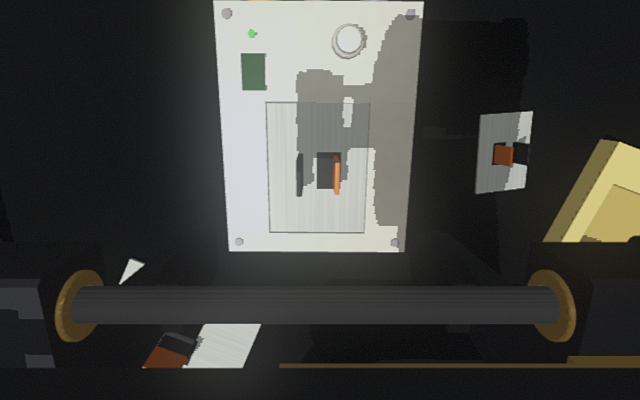

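Wrist view: the housing fills the middle, with the cover plate outline about (266..370, 102..233), the rib at (299,175), the tab at (337,174), the cap at (349,41). Measuring from an enlarged crop.

Run:
```python
import cv2
a=cv2.imread('pics/wrist1.png')[92:242,250:390]; cv2.imwrite('pics/c3.png',cv2.resize(a,None,fx=4,fy=4,interpolation=cv2.INTER_CUBIC))
```

```text
(no output)
```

View pics/c3.png

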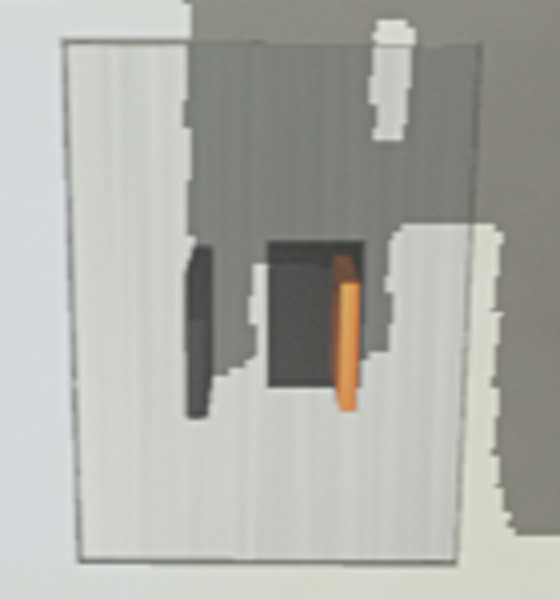

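Run:
```python
from h import *
np.set_printoptions(precision=1,suppress=True)
d=dict(np.load('pics/wrist1.npz'))
f=lambda u,v,z: onz(d,u/4+250-.4,v/4+92-.4,z)[:2]
C=np.array([f(*p,70) for p in [(65,40),(481,44),(457,562),(79,562)]]); print(C,C.mean(0))
for i in range(4):
    e=C[i]-C[i-1]; print(np.linalg.norm(e),np.arctan2(e[1],e[0])%(np.pi/2)) 
c=C.mean(0); a=.083; x=np.array([np.cos(a),np.sin(a)]);y=np.array([-x[1],x[0]])
for n,p in dict(ribo=(187,417),ribi=(209,417),tabo=(357,408),tabi=(339,408),tabo2=(358,285)).items():
    q=f(*p,102); print(n,q,(q-c)@x,(q-c)@y)
```

```text
[[569.1 198.6]
 [575.5 108.5]
 [455.5  99.8]
 [448.4 190.1]] [512.1 149.3]
121.09568575491019 0.07042253768078272
90.37917800149359 0.0699273127049489
120.26408895037729 0.07215456565550804
90.5908863072668 0.07911026669946675
ribo [495.5 165.6] -15.231140292213851 17.69349300848077
ribi [495.8 161. ] -15.248871911301556 13.089825548639
tabo [500.2 130.4] -13.41572275477502 -17.85435679508748
tabi [499.9 134.1] -13.401247771880406 -14.093969356538167
tabo2 [526.1 132.7] 12.604356143542716 -17.695397134182162
```

>>> jog_arm --series '[[[1.2,10,1],[0,0.008,0],0.1],[[0,20,0],[0,0,0],0.1],[[0,20,0],[0,0,0],0.1],[[0,20,0],[0,0,0],0.1],[[0,20,0],[0,0,0],0.1],[[0,15,0],[0,0,0],0.1],[[0,12,0],[0,0,0],0.1],[[0,6,0],[0,0,0],0.1],[[0,2,0],[0,0,0],0.1],[[0,0,0],[0,0,0],0.1],[[0,0,0],[0,0,0],0.1]]' --squeeze 5

```text
clock: 3.22
position: [511.4, 149.3, 93.0]
ee_rot: [-0.518, 0.481, -0.482, 0.518]
wrist_force: [0.3, -0.2, -0.1]
opening: 0.551
```

```bash
python3 -c "
from go import *
for n in ['scene','side','wrist']: snap(n,n+'2.png')
plan([511,149.3,91],np.pi/2+.075)
a=cv2.imread('pics/wrist2.png')[0:260,150:490]; b=cv2.imread('pics/side2.png')[200:300,240:370]
cv2.imwrite('pics/c4.png',cv2.resize(a,None,fx=2,fy=2,interpolation=cv2.INTER_CUBIC));cv2.imwrite('pics/c5.png',cv2.resize(b,None,fx=5,fy=5,interpolation=cv2.INTER_CUBIC))"
```

```text
t 3.3667 pos [511.3788 149.2863  93.0164] open 48.497039858312014 F [ 0.2942  0.4926 -0.2806] M [-0.0021  0.0276 -0.0295] j [0.0616 0.476  1.5363 0.     1.128  1.5592]
axes x [ 0.0731 -0.9973  0.    ] y [ 0.0013  0.0001 -1.    ] z [0.9973 0.0731 0.0013]
shift tool [-0.0414  2.0159 -0.3795]
rotvec [-0.      3.1398 -0.0021] deg 179.89674515489176
rotvec [-0.0013 -0.0018  0.    ] deg 0.12786762063208376
```

View pics/c4.png

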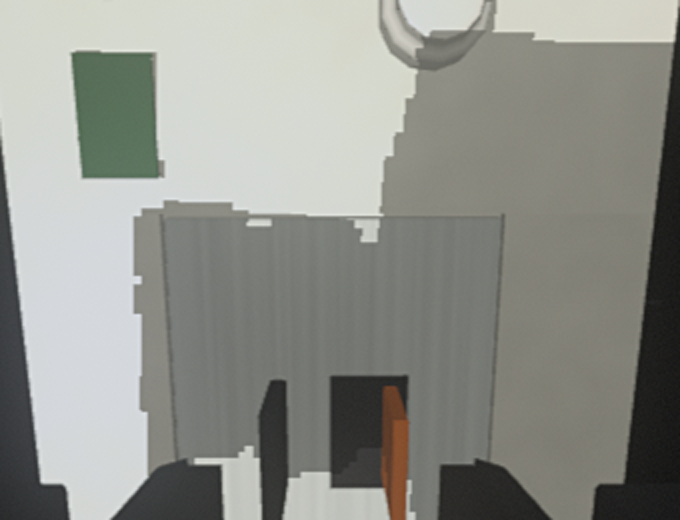

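View pics/c5.png

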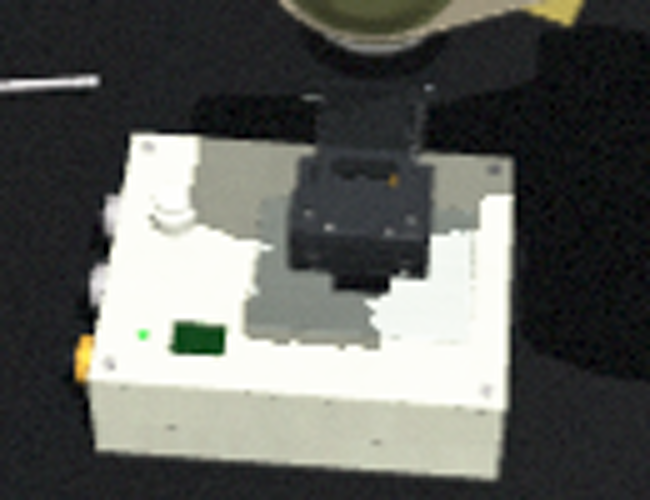

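Wrist crop: the rib (262–285) and tab (385–408) stand between the fingers (inner faces at 221 and 440), cover about 1 mm towards the tab side. Closing lightly.

>>> jog_arm --series '[[[0.5,2,0],[0,0,0],0.0],[[0,0,0],[0,0,0],-0.05],[[0,0,0],[0,0,0],-0.1],[[0,0,0],[0,0,0],-0.13],[[0,0,0],[0,0,0],-0.15],[[0,0,0],[0,0,0],-0.15]]' --squeeze 5

```text
clock: 3.87
position: [511.1, 148.8, 90.4]
ee_rot: [-0.518, 0.481, -0.481, 0.518]
wrist_force: [-0.2, -0.3, -0.6]
opening: 0.425
```

>>> jog_arm --series '[[[0,0,0],[0,0,0],-0.17],[[0,0,0],[0,0,0],-0.18],[[0,0,0],[0,0,0],-0.2],[[0,0,0],[0,0,0],-0.2]]'

```text
clock: 4.2
position: [511.1, 148.8, 90.3]
ee_rot: [0.518, -0.481, 0.481, -0.518]
wrist_force: [-0.5, -0.2, -0.6]
opening: 0.401
```

```bash
python3 -c "
from go import *
plan([511,149.3,91],np.pi/2+.075)"
```

```text
t 4.2 pos [511.0822 148.7612  90.3459] open 35.26343119959376 F [-0.4941 -0.247  -0.5518] M [ 0.0425  0.0564 -0.0322] j [0.0607 0.4793 1.5398 0.     1.1225 1.5586]
axes x [ 0.0728 -0.9973 -0.    ] y [-0.  0. -1.] z [ 0.9973  0.0728 -0.    ]
shift tool [-0.5434 -0.6541 -0.0428]
rotvec [0.     3.1394 0.    ] deg 179.8754861614367
rotvec [ 0.     -0.0022 -0.    ] deg 0.12452359616507241
```

>>> jog_arm --series '[[[0,0,0],[0,0,0],-0.22],[[0,0,0],[0,0,0],-0.24],[[0,0,0],[0,0,0],-0.24]]' --squeeze 4

```text
clock: 4.45
position: [511.1, 148.7, 90.3]
ee_rot: [0.518, -0.481, 0.481, -0.518]
wrist_force: [-0.3, -0.4, 0.0]
opening: 0.381
```

```bash
python3 -c "
from go import *
plan([511,149.3,91],np.pi/2+.075)
d=snap('wrist','wrist3.png')
a=cv2.imread('pics/wrist3.png')[100:260,200:430]
cv2.imwrite('pics/c6.png',cv2.resize(a,None,fx=3,fy=3,interpolation=cv2.INTER_CUBIC))"
```

```text
t 4.45 pos [511.0859 148.737   90.35  ] open 33.528295127986574 F [-0.2948 -0.3849  0.0259] M [-0.0328  0.0181  0.0115] j [ 0.0606  0.4793  1.5398 -0.      1.1226  1.5586]
axes x [ 0.0727 -0.9974  0.    ] y [-0.0001 -0.     -1.    ] z [ 0.9974  0.0727 -0.0001]
shift tool [-0.5678 -0.65   -0.0448]
rotvec [-0.      3.1394  0.0001] deg 179.874636893894
rotvec [ 0.0001 -0.0022  0.    ] deg 0.12540036772540966
```

View pics/c6.png

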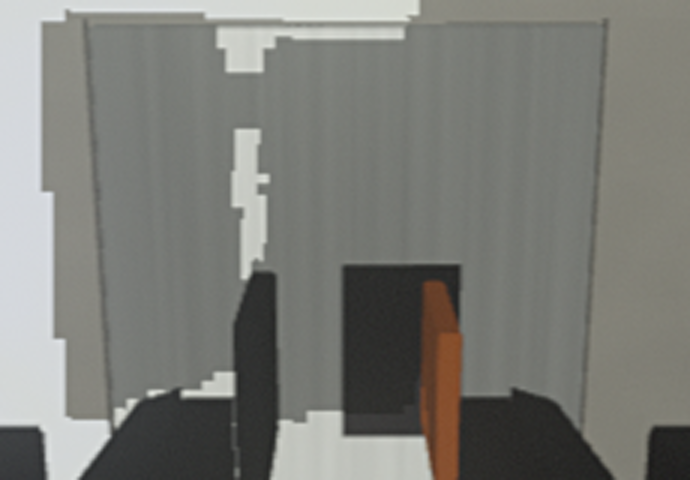

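>>> jog_arm --series '[[[0,0,0],[0,0,0],-0.26],[[0,0,0],[0,0,0],-0.28],[[0,0,0],[0,0,0],-0.28]]' --squeeze 4

```text
clock: 4.75
position: [511.1, 148.8, 90.3]
ee_rot: [0.518, -0.481, 0.481, -0.518]
wrist_force: [0.8, 0.0, -0.7]
opening: 0.36
```

```bash
python3 -c "
from go import *
plan([511,149.3,91],np.pi/2+.075)
d=snap('wrist','wrist4.png')
a=cv2.imread('pics/wrist4.png')[100:260,200:430]
cv2.imwrite('pics/c7.png',cv2.resize(a,None,fx=3,fy=3,interpolation=cv2.INTER_CUBIC))"
```

```text
t 4.75 pos [511.0845 148.7586  90.3396] open 31.64048222893954 F [ 0.8     0.0408 -0.6981] M [0.0126 0.0274 0.0212] j [ 0.0607  0.4793  1.5398 -0.      1.1226  1.5587]
axes x [ 0.0728 -0.9973  0.    ] y [-0. -0. -1.] z [ 0.9973  0.0728 -0.    ]
shift tool [-0.5461 -0.6604 -0.0449]
rotvec [-0.      3.1394  0.0001] deg 179.87557820024898
rotvec [ 0.     -0.0022  0.    ] deg 0.1244530058858884
```

View pics/c7.png

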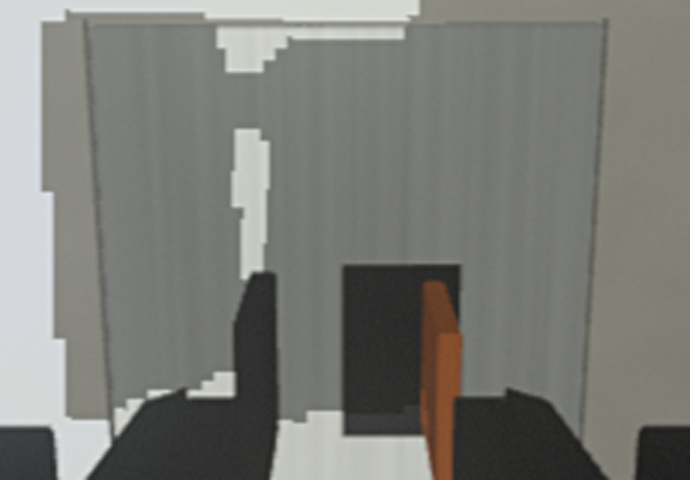

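Run:
```python
from go import *
for fn,pos,off,sc in (('wrist2',[511.38,149.29,93.0],(150,0),2),('wrist4',[511.08,148.76,90.34],(200,100),3)):
    d=dict(np.load(f'pics/{fn}.npz')); Rm=np.array([[.073,0,.9973],[-.9973,0,.073],[0,-1,0]])
    for g in (30,36,48.5,52):
        for h in (17,0):
            P=[np.array(pos)+Rm@np.array([s*g/2,h,9]) for s in(-1,1)]
            print(fn,g,h,((proj(d,P)-off)*sc).round(0).tolist())
    a=.075;c=np.array([511.,149.3,70]);x=np.array([np.cos(a),np.sin(a),0]);y=np.array([-x[1],x[0],0])
    for n,(u,v,w) in dict(ribfar=(16,18,32),ribnear=(-16,18,32),tabfar=(14,-18,32),tabnear=(-14,-18,32),tabifar=(14,-14,32),tabfarlow=(14,-18,0)).items():
        print(n,((proj(d,c+u*x+v*y+np.array([0,0,w]))-off)*sc).round(0))
```

```text
wrist2 30 17 [[278.0, 411.0], [387.0, 411.0]]
wrist2 30 0 [[273.0, 430.0], [392.0, 430.0]]
wrist2 36 17 [[267.0, 411.0], [398.0, 410.0]]
wrist2 36 0 [[261.0, 430.0], [404.0, 430.0]]
wrist2 48.5 17 [[244.0, 411.0], [421.0, 410.0]]
wrist2 48.5 0 [[237.0, 430.0], [429.0, 430.0]]
wrist2 52 17 [[238.0, 411.0], [427.0, 410.0]]
wrist2 52 0 [[230.0, 430.0], [436.0, 430.0]]
ribfar [[257. 416.]]
ribnear [[261. 539.]]
tabfar [[408. 424.]]
tabnear [[405. 531.]]
tabifar [[391. 424.]]
tabfarlow [[396. 388.]]
wrist4 30 17 [[267.0, 316.0], [430.0, 316.0]]
wrist4 30 0 [[260.0, 346.0], [438.0, 345.0]]
wrist4 36 17 [[251.0, 316.0], [447.0, 315.0]]
wrist4 36 0 [[242.0, 346.0], [456.0, 345.0]]
wrist4 48.5 17 [[217.0, 316.0], [481.0, 315.0]]
wrist4 48.5 0 [[205.0, 346.0], [493.0, 345.0]]
wrist4 52 17 [[207.0, 316.0], [490.0, 315.0]]
wrist4 52 0 [[194.0, 346.0], [504.0, 345.0]]
ribfar [[230. 327.]]
ribnear [[236. 514.]]
tabfar [[461. 339.]]
tabnear [[457. 502.]]
tabifar [[435. 339.]]
tabfarlow [[443. 284.]]
```

Run:
```python
from go import *
d=dict(np.load('pics/wrist0.npz')); s=np.array([242.54,-493.385,216.9]); Rm=np.array([[.4411,-.0002,.8974],[-.8974,.0011,.4411],[-.0011,-1,0]])
for h in (17,0,-20,-40):
  for z in (9,-9):
    print(h,z,proj(d,[s+Rm@np.array([k*44,h,z]) for k in(-1,1)]).round(0).tolist())
print('cam in tool',Rm.T@(d['T'][:3,3]-s))
a=np.clip(cv2.imread('pics/wrist0.png').astype(float)*2.,0,255).astype(np.uint8)[180:400]
cv2.imwrite('pics/c8.png',a)
a=np.clip(cv2.imread('pics/wrist4.png').astype(float)*3,0,255).astype(np.uint8)
cv2.imwrite('pics/c9.png',a)
```

```text
17 9 [[237.0, 206.0], [397.0, 206.0]]
17 -9 [[239.0, 236.0], [395.0, 236.0]]
0 9 [[230.0, 216.0], [404.0, 216.0]]
0 -9 [[232.0, 249.0], [402.0, 249.0]]
-20 9 [[219.0, 230.0], [415.0, 230.0]]
-20 -9 [[222.0, 267.0], [412.0, 267.0]]
-40 9 [[206.0, 249.0], [429.0, 249.0]]
-40 -9 [[209.0, 290.0], [425.0, 289.0]]
cam in tool [  -0.8779 -167.5343   66.1362]
```

View pics/c8.png

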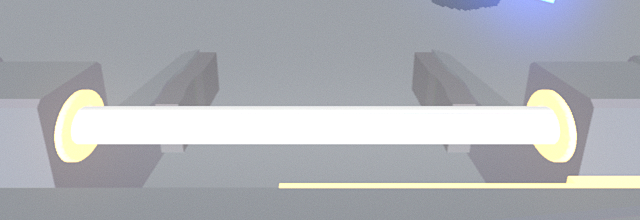

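View pics/c9.png

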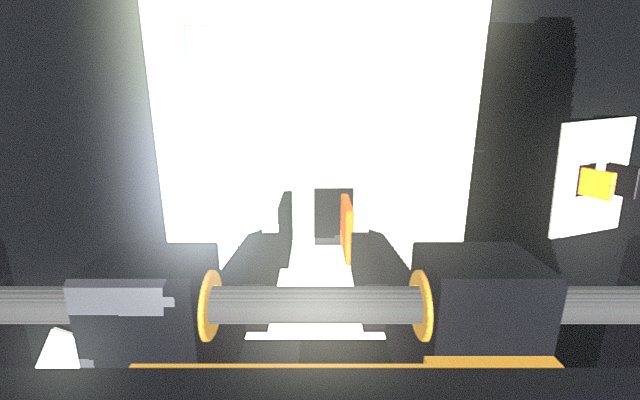

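Run:
```python
from go import *
for n,(x0,y0) in (('scene1',(300,100)),('side1',(230,130)),('side2',(230,150)),('scene2',(300,110))):
    a=cv2.imread(f'pics/{n}.png')[y0:y0+130,x0:x0+150]
    cv2.imwrite(f'pics/z_{n}.png',np.clip(cv2.resize(a,None,fx=4,fy=4,interpolation=cv2.INTER_CUBIC).astype(float)*2,0,255).astype(np.uint8))
```

```text
(no output)
```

View pics/z_scene1.png

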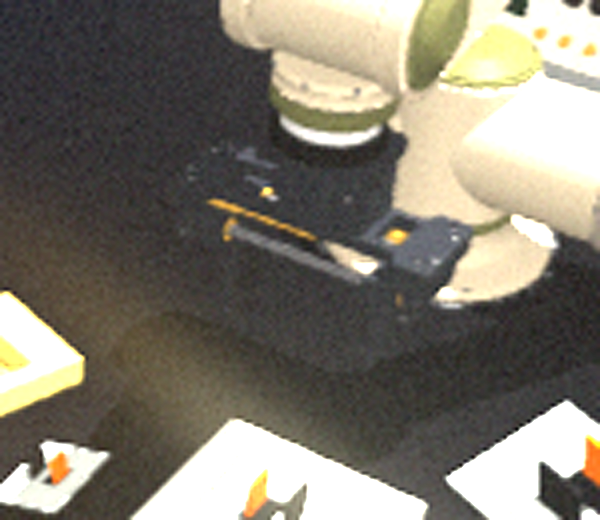

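View pics/z_scene2.png

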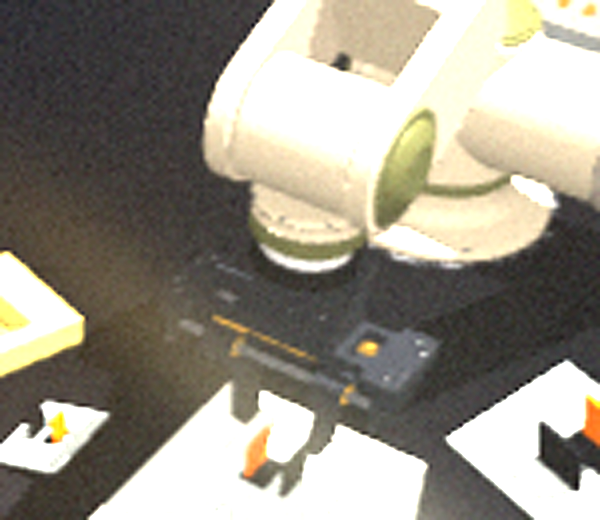

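Run:
```python
from go import *
d=dict(np.load('pics/scene2.npz')); s=np.array([511.38,149.29,93.0]); Rm=np.array([[.073,0,.9973],[-.9973,0,.073],[0,-1,0]])
for h in (17,0,-20,-40):
  for z in (0,-20):
    print(h,z,((proj(d,[s+Rm@np.array([k*24.2,h,z]) for k in(1,-1)])-(300,110))*4).round(0).tolist())
s=np.array([509.87,150.4,217.0])
d=dict(np.load('pics/scene1.npz'))
for h in (17,-20): print(((proj(d,[s+Rm@np.array([k*44,h,0]) for k in(1,-1)])-(300,100))*4).round(0).tolist())
```

```text
17 0 [[244.0, 455.0], [300.0, 482.0]]
17 -20 [[257.0, 441.0], [313.0, 467.0]]
0 0 [[246.0, 438.0], [302.0, 465.0]]
0 -20 [[259.0, 424.0], [316.0, 450.0]]
-20 0 [[248.0, 418.0], [305.0, 444.0]]
-20 -20 [[262.0, 404.0], [319.0, 430.0]]
-40 0 [[250.0, 397.0], [308.0, 424.0]]
-40 -20 [[264.0, 383.0], [322.0, 409.0]]
[[237.0, 354.0], [347.0, 401.0]]
[[242.0, 312.0], [354.0, 359.0]]
```

View pics/z_side2.png

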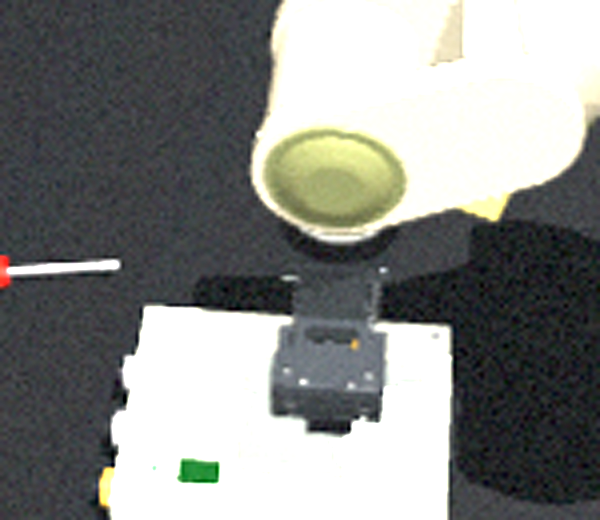

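The pictures contradict the text: in the scene picture the fingertips, at crop (243,420), stand above and behind the tab, and in the wrist view the finger edges overlap the tab top. Both views put the fingertips about 20 mm *above* the reported TCP, not 17 mm ahead of it. That fits the fingers closing to 31 mm without touching anything. I'll open and go down gently, watching the force.

>>> jog_arm --series '[[[-0.5,0,0],[0,0,0],0.1],[[0,0,0],[0,0,0],0.1],[[0,0,0],[0,0,0],0.1],[[0,3,0],[0,0,0],0.1],[[0,3,0],[0,0,0],0.1],[[0,3,0],[0,0,0],0.1],[[0,0,0],[0,0,0],0.1]]' --squeeze 5

```text
clock: 5.38
position: [510.7, 149.2, 80.5]
ee_rot: [0.518, -0.482, 0.481, -0.518]
wrist_force: [-1.1, 0.1, 0.6]
opening: 0.549
```

>>> jog_arm --series '[[[0,3,0],[0,0,0],0.1],[[0,3,0],[0,0,0],0.1],[[0,3,0],[0,0,0],0.1],[[0,0,0],[0,0,0],0.1]]'

```text
clock: 5.72
position: [510.7, 149.2, 71.7]
ee_rot: [0.518, -0.482, 0.481, -0.518]
wrist_force: [0.6, 0.3, -0.2]
opening: 0.545
```

```bash
python3 -c "
from go import *
snap('scene','scene5.png');d=snap('wrist','wrist5.png')
plan([511,149.3,54],np.pi/2+.075)
a=cv2.imread('pics/wrist5.png')[100:260,200:430]; b=cv2.imread('pics/scene5.png')[170:270,310:430]
cv2.imwrite('pics/c10.png',np.vstack([cv2.resize(np.clip(a*2.,0,255).astype(np.uint8),(480,334)),cv2.resize(b,(480,400),interpolation=cv2.INTER_CUBIC)])[:600])"
```

```text
t 5.8167 pos [510.9993 149.2652  72.2342] open 48.46622034605098 F [-0.0836 -0.507  -0.2909] M [0.0053 0.0133 0.0021] j [0.0616 0.5034 1.5607 0.     1.0777 1.5596]
axes x [ 0.0727 -0.9974 -0.    ] y [-0.0003  0.     -1.    ] z [ 0.9974  0.0727 -0.0003]
shift tool [-0.0342 18.2342  0.0085]
rotvec [0.     3.1394 0.0005] deg 179.8745945366628
rotvec [ 0.0003 -0.0022 -0.    ] deg 0.12653089805195974
```

View pics/c10.png

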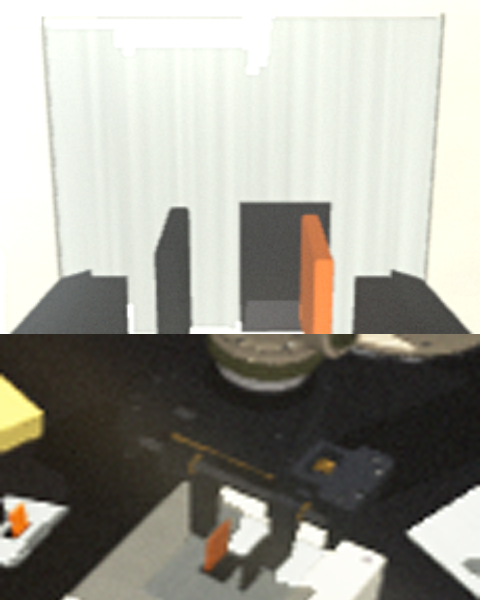

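Confirmed: no contact force at a reported z of 72 mm, although by the text the tips would be inside the plate. Tips are near z 92. Going down 17 mm more.

>>> jog_arm --series '[[[0,3,0],[0,0,0],0.1],[[0,3,0],[0,0,0],0.1],[[0,3,0],[0,0,0],0.1],[[0,3,0],[0,0,0],0.1],[[0,2,0],[0,0,0],0.1],[[0,1,0],[0,0,0],0.1],[[0,0,0],[0,0,0],0.1]]'

```text
clock: 6.4
position: [511.0, 149.2, 57.1]
ee_rot: [0.518, -0.482, 0.481, -0.518]
wrist_force: [0.3, 0.7, 0.3]
opening: 0.55
```

```bash
python3 -c "
from go import *
snap('scene','scene6.png');d=snap('wrist','wrist6.png')
plan([511,149.3,55],np.pi/2+.075)
a=cv2.imread('pics/wrist6.png')[100:260,200:430]; b=cv2.imread('pics/scene6.png')[180:260,320:420]
cv2.imwrite('pics/c11.png',np.vstack([cv2.resize(np.clip(a*2.,0,255).astype(np.uint8),(400,280)),cv2.resize(b,(400,320),interpolation=cv2.INTER_CUBIC)])[:600])"
```

```text
t 6.5 pos [511.0959 149.2811  57.3827] open 48.546411383386555 F [-0.1778  0.4391 -0.4383] M [ 0.0403 -0.0248  0.0055] j [ 0.0617  0.524   1.577  -0.      1.0405  1.5596]
axes x [ 0.0728 -0.9973  0.    ] y [ 0.0001  0.     -1.    ] z [0.9973 0.0728 0.0001]
shift tool [-0.0259  2.3827 -0.0944]
rotvec [-0.      3.1394 -0.0001] deg 179.87668847352685
rotvec [-0.0001 -0.0022  0.    ] deg 0.1233877854829772
```

View pics/c11.png

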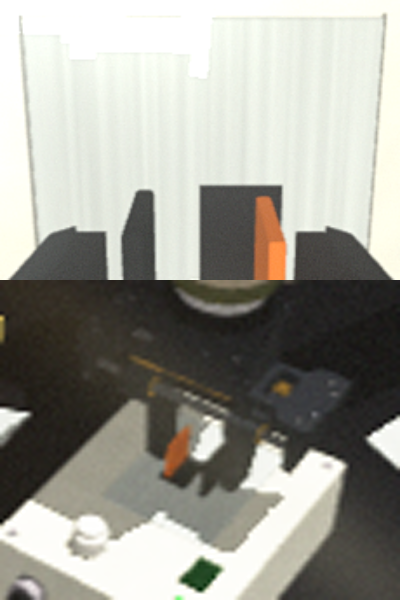

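The fingers now straddle the rib and tab beside them (wrist crop: inner faces at 107 and 295, rib 122, tab 285). 2 mm more, then a light close.

>>> jog_arm --series '[[[0.4,1,0],[0,0,0],0.0],[[0,1,0],[0,0,0],-0.06],[[0,0,0],[0,0,0],-0.1],[[0,0,0],[0,0,0],-0.13],[[0,0,0],[0,0,0],-0.15],[[0,0,0],[0,0,0],-0.15]]' --squeeze 5

```text
clock: 7.0
position: [511.1, 148.9, 55.4]
ee_rot: [-0.518, 0.481, -0.481, 0.518]
wrist_force: [-0.6, -0.1, 0.6]
opening: 0.43
```

>>> jog_arm --series '[[[0,0,0],[0,0,0],-0.17],[[0,0,0],[0,0,0],-0.19],[[0,0,0],[0,0,0],-0.21],[[0,0,0],[0,0,0],-0.22],[[0,0,0],[0,0,0],-0.22]]' --squeeze 5

```text
clock: 7.42
position: [511.1, 148.8, 55.4]
ee_rot: [0.518, -0.481, 0.482, -0.518]
wrist_force: [-0.1, -0.5, 1.1]
opening: 0.405
```

```bash
python3 -c "
from go import *
plan([511,149.3,55],np.pi/2+.075)"
```

```text
t 7.4167 pos [511.1033 148.787   55.39  ] open 35.66044392752111 F [-0.1382 -0.5115  1.1055] M [-0.1586  0.0316 -0.0007] j [ 0.0608  0.5267  1.5794 -0.0002  1.0355  1.5588]
axes x [ 0.0728 -0.9973  0.0001] y [ 0.     -0.0001 -1.    ] z [0.9973 0.0728 0.    ]
shift tool [-0.5193  0.39   -0.0657]
rotvec [-0.0002  3.1394 -0.    ] deg 179.87657512372513
rotvec [-0.     -0.0022  0.0001] deg 0.12366513786925945
```

>>> jog_arm --series '[[[-0.4,0,0],[0,0,0],-0.21],[[-0.4,0,0],[0,0,0],-0.22],[[0,0,0],[0,0,0],-0.22],[[0,0,0],[0,0,0],-0.22]]' --squeeze 20

```text
clock: 7.75
position: [511.1, 149.6, 55.4]
ee_rot: [-0.518, 0.481, -0.482, 0.518]
wrist_force: [0.5, -0.7, 1.4]
opening: 0.393
```

>>> jog_arm --series '[[[0,-0.7,0],[0,0,0],-0.22],[[0,-0.7,0],[0,0,0],-0.22],[[0,0,0],[0,0,0],-0.22]]'

```text
clock: 8.0
position: [510.7, 149.8, 56.4]
ee_rot: [0.518, -0.482, 0.481, -0.518]
wrist_force: [-0.1, -0.4, -2.9]
opening: 0.389
```

>>> jog_arm --series '[[[0,-0.3,0],[0,0,0],-0.22],[[0,0,0],[0,0,0],-0.22]]'

```text
clock: 8.17
position: [510.7, 149.7, 56.6]
ee_rot: [0.518, -0.482, 0.481, -0.518]
wrist_force: [1.2, -0.5, -7.6]
opening: 0.393
```

Caught: −7.6 N at 1.7 mm of commanded lift. I'll step 0.5 mm at a time with the same tug.

>>> jog_arm --series '[[[0,1.7,0],[0,0,0],-0.22],[[-0.25,0,0],[0,0,0],-0.232],[[0,0,0],[0,0,0],-0.232],[[0,-1.0,0],[0,0,0],-0.232],[[0,-0.7,0],[0,0,0],-0.232],[[0,0,0],[0,0,0],-0.232]]'

```text
clock: 8.67
position: [510.9, 149.8, 56.7]
ee_rot: [0.518, -0.482, 0.481, -0.518]
wrist_force: [0.9, -1.0, -8.6]
opening: 0.383
```

>>> jog_arm --series '[[[0,1.7,0],[0,0,0],-0.232],[[-0.25,0,0],[0,0,0],-0.244],[[0,0,0],[0,0,0],-0.244],[[0,-1.0,0],[0,0,0],-0.244],[[0,-0.7,0],[0,0,0],-0.244],[[0,0,0],[0,0,0],-0.244]]'

```text
clock: 9.17
position: [510.8, 150.1, 56.7]
ee_rot: [0.518, -0.482, 0.481, -0.518]
wrist_force: [1.2, -1.0, -7.9]
opening: 0.379
```

>>> jog_arm --series '[[[0,1.7,0],[0,0,0],-0.244],[[-0.25,0,0],[0,0,0],-0.255],[[0,0,0],[0,0,0],-0.255],[[0,-1.0,0],[0,0,0],-0.255],[[0,-0.7,0],[0,0,0],-0.255],[[0,0,0],[0,0,0],-0.255]]'

```text
clock: 9.67
position: [510.8, 150.4, 56.7]
ee_rot: [0.518, -0.482, 0.481, -0.518]
wrist_force: [0.3, -0.6, -7.4]
opening: 0.374
```

>>> jog_arm --series '[[[0,1.7,0],[0,0,0],-0.255],[[-0.25,0,0],[0,0,0],-0.266],[[0,0,0],[0,0,0],-0.266],[[0,-1.0,0],[0,0,0],-0.266],[[0,-0.7,0],[0,0,0],-0.266],[[0,0,0],[0,0,0],-0.266]]'

```text
clock: 10.17
position: [510.8, 150.6, 56.7]
ee_rot: [0.518, -0.482, 0.481, -0.518]
wrist_force: [1.4, -0.9, -7.7]
opening: 0.373
```

>>> jog_arm --series '[[[0,1.7,0],[0,0,0],-0.266],[[-0.25,0,0],[0,0,0],-0.278],[[0,0,0],[0,0,0],-0.278],[[0,-1.0,0],[0,0,0],-0.278],[[0,-0.7,0],[0,0,0],-0.278],[[0,0,0],[0,0,0],-0.278]]'

```text
clock: 10.67
position: [510.8, 150.8, 56.8]
ee_rot: [0.518, -0.482, 0.481, -0.518]
wrist_force: [1.4, -0.3, -6.8]
opening: 0.362
```

>>> jog_arm --series '[[[0,1.7,0],[0,0,0],-0.278],[[-0.25,0,0],[0,0,0],-0.289],[[0,0,0],[0,0,0],-0.289],[[0,-1.0,0],[0,0,0],-0.289],[[0,-0.7,0],[0,0,0],-0.289],[[0,0,0],[0,0,0],-0.289]]'

```text
clock: 11.17
position: [510.9, 151.3, 57.2]
ee_rot: [-0.518, 0.482, -0.481, 0.518]
wrist_force: [-0.4, 0.6, -1.4]
opening: 0.353
```

It let go at −0.289: force only −1.4 N, and the arm rose freely. I'll centre in the band by 0.4 mm and lift slowly.

>>> jog_arm --series '[[[-0.2,0,0],[0,0,0],-0.298],[[0,0,0],[0,0,0],-0.298],[[0,-1,0],[0,0,0],-0.298],[[0,0,0],[0,0,0],-0.298]]'

```text
clock: 11.5
position: [511.0, 151.3, 58.2]
ee_rot: [-0.518, 0.481, -0.482, 0.518]
wrist_force: [-0.0, -0.1, -1.9]
opening: 0.35
```

>>> jog_arm --series '[[[0,-1,0],[0,0,0],-0.298],[[0,-1,0],[0,0,0],-0.298],[[0,0,0],[0,0,0],-0.298]]'

```text
clock: 11.75
position: [511.0, 151.3, 60.3]
ee_rot: [-0.518, 0.481, -0.482, 0.518]
wrist_force: [0.3, -0.3, -1.9]
opening: 0.354
```

>>> jog_arm --series '[[[0,-2,0],[0,0,0],-0.298],[[0,-2,0],[0,0,0],-0.298],[[0,-2,0],[0,0,0],-0.298],[[0,-2,0],[0,0,0],-0.298],[[0,-2,0],[0,0,0],-0.298],[[0,-2,0],[0,0,0],-0.298],[[0,-2,0],[0,0,0],-0.298],[[0,-3,0],[0,0,0],-0.298],[[0,-3,0],[0,0,0],-0.298],[[0,-4,0],[0,0,0],-0.298],[[0,-4,0],[0,0,0],-0.298],[[0,0,0],[0,0,0],-0.298]]'

```text
clock: 12.75
position: [511.3, 151.4, 89.0]
ee_rot: [-0.517, 0.481, -0.482, 0.518]
wrist_force: [0.4, 0.1, -1.7]
opening: 0.352
```

```bash
python3 -c "
from go import *
snap('scene','scene7.png');d=snap('wrist','wrist7.png')
plan([467,-194,140],np.pi/2-.27)
a=cv2.imread('pics/wrist7.png'); b=cv2.imread('pics/scene7.png')[150:270,255:420]
cv2.imwrite('pics/c12.png',np.vstack([cv2.resize(np.clip(a*1.,0,255).astype(np.uint8),(480,300)),cv2.resize(b,(480,349),interpolation=cv2.INTER_CUBIC)])[:600])"
```

```text
t 12.85 pos [510.9621 151.3505  88.2315] open 31.002676304832995 F [ 0.0956  0.0026 -0.9063] M [0.0595 0.0678 0.0261] j [ 0.0657  0.4827  1.541  -0.      1.1175  1.5637]
axes x [ 0.0727 -0.9974  0.    ] y [ 0.0004  0.     -1.    ] z [0.9974 0.0727 0.0004]
shift tool [341.2386 -51.7922 -68.9452]
rotvec [-0.0001 -2.7988  0.0005] deg 160.35906314297765
rotvec [-0.0004  0.3428 -0.0001] deg 19.640948790605435
```

View pics/c12.png

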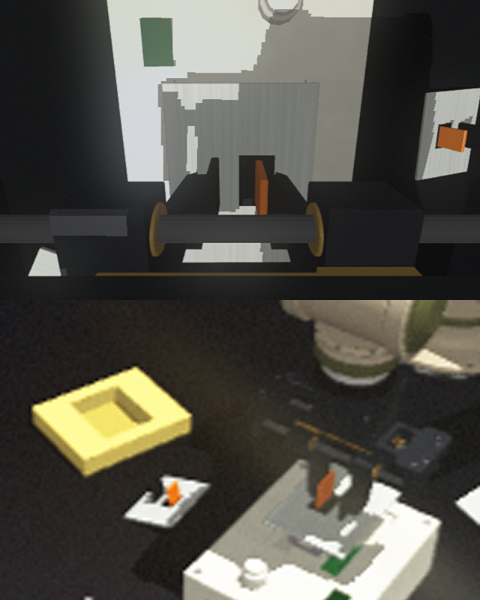

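>>> jog_arm --series '[[[0,-5,0],[0,0,0],-0.298],[[0,-7,0],[0,0,0],-0.298],[[0,-7,0],[0,0,0],-0.298],[[0,-7,0],[0,0,0],-0.298],[[0,-7,0],[0,0,0],-0.298],[[0,-5,0],[0,0,0],-0.298],[[0,-3,0],[0,0,0],-0.298],[[5,0,-1],[0,0,0],-0.298],[[10,0,-2],[0,0,0],-0.298],[[15,0,-3],[0,0,0],-0.298],[[20,0,-4],[0,0,0],-0.298],[[20,0,-4],[0,0,0],-0.298]]'

```text
clock: 13.85
position: [501.4, 79.2, 128.6]
ee_rot: [0.518, -0.482, 0.481, -0.518]
wrist_force: [-0.4, -0.3, -1.9]
opening: 0.352
```

>>> jog_arm --series '[[[20,0,-4],[0,0,0],-0.298],[[20,0,-4],[0,0,0],-0.298],[[20,0,-4],[0,0,0],-0.298],[[20,0,-4],[0,0,0],-0.298],[[20,0,-4],[0,0,0],-0.298],[[20,0,-4],[0,0,0],-0.298],[[20,0,-4],[0,0,0],-0.298],[[20,0,-4],[0,0,0],-0.298],[[20,0,-4],[0,0,0],-0.298],[[20,0,-4],[0,0,0],-0.298],[[20,0,-4],[0,0,0],-0.298],[[20,0,-4],[0,0,0],-0.298]]'

```text
clock: 14.85
position: [470.6, -163.9, 128.7]
ee_rot: [0.518, -0.482, 0.481, -0.518]
wrist_force: [0.8, 0.2, -1.8]
opening: 0.353
```

>>> jog_arm --series '[[[15,0,-3],[0,0,0],-0.298],[[10,0,-2],[0,0,0],-0.298],[[5,0,-1],[0,0,0],-0.298],[[0,0,0],[0,0.045,0],-0.298],[[0,0,0],[0,0.05,0],-0.298],[[0,0,0],[0,0.05,0],-0.298],[[0,0,0],[0,0.05,0],-0.298],[[0,0,0],[0,0.05,0],-0.298],[[0,0,0],[0,0.05,0],-0.298],[[0,0,0],[0,0.05,0],-0.298],[[0,0,0],[0,0,0],-0.298]]'

```text
clock: 15.77
position: [467.6, -192.3, 128.9]
ee_rot: [-0.427, 0.564, -0.563, 0.427]
wrist_force: [-0.8, 0.6, -2.2]
opening: 0.35
```

```bash
python3 -c "
from go import *
for n in ['scene','side','wrist']: snap(n,n+'8.png')
plan([467.6,-192,100],np.pi/2-.27)
a=cv2.imread('pics/wrist8.png'); b=cv2.imread('pics/scene8.png')[120:240,225:390];c=cv2.imread('pics/side8.png')[120:240,255:420]
cv2.imwrite('pics/c13.png',np.hstack([cv2.resize(b,(400,291),interpolation=cv2.INTER_CUBIC),cv2.resize(c,(400,291),interpolation=cv2.INTER_CUBIC)]))"
```

```text
t 15.9167 pos [ 467.7074 -192.4403  128.981 ] open 31.133616469225164 F [-0.2279  0.0376 -1.3621] M [0.0297 0.0704 0.0165] j [-0.6248  0.3911  1.5611  0.      1.1896  1.2163]
axes x [-0.2671 -0.9637 -0.0001] y [-0.0002  0.0002 -1.    ] z [ 0.9637 -0.2671 -0.0003]
shift tool [-0.3915 28.9812 -0.2135]
rotvec [0.0002 3.1412 0.0004] deg 179.9788589554393
rotvec [ 0.0003 -0.0004 -0.0001] deg 0.02718567128661663
```

View pics/c13.png

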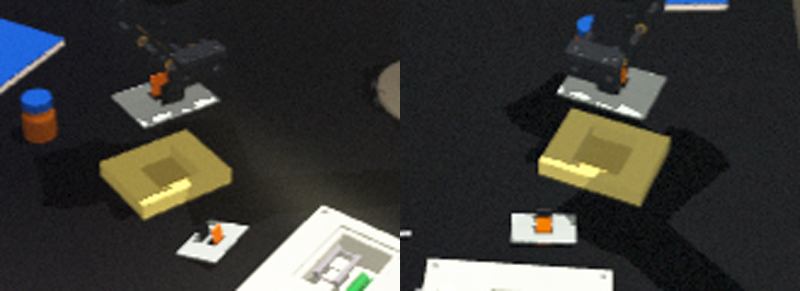

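View pics/wrist8.png

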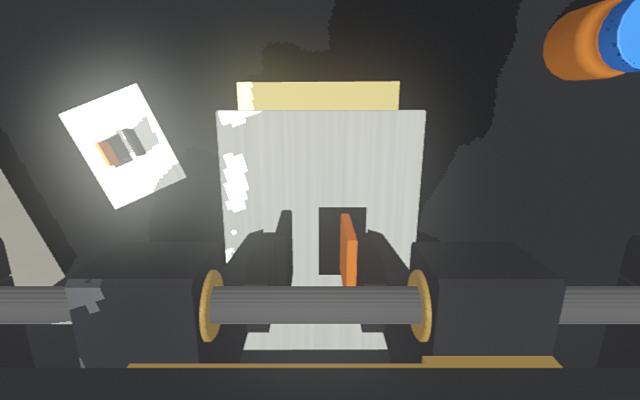

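```bash
python3 - <<'E'
from go import *
d=dict(np.load('pics/wrist8.npz'))
def rep(n,a,b,z,half):
    A,B=onz(d,*a,z)[:2],onz(d,*b,z)[:2]; e=B-A; u=e/np.linalg.norm(e); nrm=np.array([-.964,.267]); nrm=np.array([-np.cos(.27),np.sin(.27)])
    print(n,A,B,'len',np.linalg.norm(e),'normal-yaw',np.arctan2(-u[0],u[1])if 0 else np.arctan2(e[0],-e[1]),'ctr',(A+B)/2+nrm*half)
rep('foam',(237,82),(399,82),25,75)
for z in (141,143,145): rep('cover',(217,110.5),(426,110.5),z,60)
for z in (141,143,145):
    A,B=onz(d,222,190,z),onz(d,422.5,190,z)
E
python3 - <<'E'
import cv2
a=cv2.imread('pics/wrist8.png')[70:280,205:435]; cv2.imwrite('pics/c14.png',cv2.resize(a,None,fx=2.8,fy=2.8,interpolation=cv2.INTER_CUBIC))
E
```

```text
foam [ 557.6317 -157.0987] [ 525.5795 -272.4788] len 119.74937632021233 normal-yaw -0.270963997412171 ctr [ 469.3228 -194.7839]
cover [ 537.482  -167.3535] [ 513.3052 -254.3762] len 90.31871752334652 normal-yaw -0.2709876331801526 ctr [ 467.5673 -194.8609]
cover [ 537.4004 -167.8953] [ 513.5345 -253.7991] len 89.1574083344801 normal-yaw -0.2709876331801535 ctr [ 467.6412 -194.8433]
cover [ 537.3188 -168.4372] [ 513.7637 -253.222 ] len 87.99609914561363 normal-yaw -0.2709876331801531 ctr [ 467.715  -194.8257]
```

View pics/c14.png

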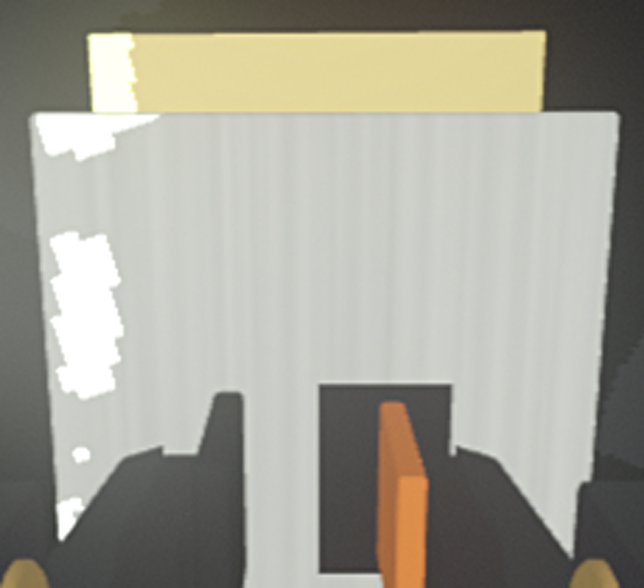

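Wrist view: foam edge (237–399, 82) and cover edge (217–426, 110) are parallel, and the centres agree within 2 mm. Lowering.

>>> jog_arm --series '[[[0,6,0.8],[0,0,0],-0.298],[[0,11,0],[0,0,0],-0.298],[[0,13,0],[0,0,0],-0.298],[[0,13,0],[0,0,0],-0.298],[[0,13,0],[0,0,0],-0.298],[[0,13,0],[0,0,0],-0.298],[[0,10,0],[0,0,0],-0.298],[[0,8,0],[0,0,0],-0.298],[[0,6,0],[0,0,0],-0.298],[[0,4,0],[0,0,0],-0.298],[[0,2,0],[0,0,0],-0.298],[[0,0,0],[0,0,0],-0.298]]'

```text
clock: 16.92
position: [468.6, -192.9, 29.9]
ee_rot: [-0.428, 0.563, -0.563, 0.428]
wrist_force: [-0.3, 0.0, -1.9]
opening: 0.354
```

```bash
python3 -c "
from go import *
for n in ['scene','side','wrist']: snap(n,n+'9.png')
plan([467.9,-192,15],np.pi/2-.27)
b=cv2.imread('pics/scene9.png')[145:225,235:345];c=cv2.imread('pics/side9.png')[145:225,285:395]
cv2.imwrite('pics/c15.png',np.hstack([cv2.resize(b,(400,291),interpolation=cv2.INTER_CUBIC),cv2.resize(c,(400,291),interpolation=cv2.INTER_CUBIC)]))"
```

```text
t 17.0667 pos [ 468.7962 -193.0594   30.4456] open 31.06806176953684 F [-0.1757 -1.0797 -2.3036] M [ 0.0958  0.0722 -0.0159] j [-0.6245  0.5311  1.676  -0.      0.9336  1.2184]
axes x [-0.2688 -0.9632  0.0003] y [ 0.0007 -0.0005 -1.    ] z [ 0.9632 -0.2688  0.0008]
shift tool [-0.7843 15.4444 -1.1604]
rotvec [-0.0005  3.1395 -0.0013] deg 179.87836426668608
rotvec [-0.0008 -0.0021  0.0003] deg 0.1313134667800474
```

View pics/c15.png

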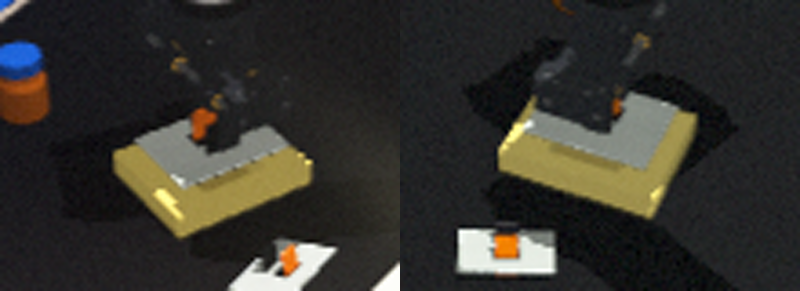

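Cover hangs level about 15 mm above the rest and centred. Slow approach.

>>> jog_arm --series '[[[-0.5,3,-0.5],[0,0,0],-0.298],[[0,3,0],[0,0,0],-0.298],[[0,2,0],[0,0,0],-0.298],[[0,2,0],[0,0,0],-0.298],[[0,1,0],[0,0,0],-0.298],[[0,0,0],[0,0,0],-0.298]]'

```text
clock: 17.57
position: [468.1, -192.2, 18.8]
ee_rot: [-0.428, 0.563, -0.563, 0.427]
wrist_force: [0.1, -0.2, -1.8]
opening: 0.351
```

>>> jog_arm --series '[[[0,0.7,0],[0,0,0],-0.298],[[0,0.7,0],[0,0,0],-0.298],[[0,0.6,0],[0,0,0],-0.298],[[0,0,0],[0,0,0],-0.298]]'

```text
clock: 17.9
position: [468.2, -192.3, 17.0]
ee_rot: [-0.428, 0.563, -0.563, 0.428]
wrist_force: [-0.2, 0.1, -2.5]
opening: 0.351
```

>>> jog_arm --series '[[[0,0.6,0],[0,0,0],-0.298],[[0,0.6,0],[0,0,0],-0.298],[[0,0,0],[0,0,0],-0.298]]'

```text
clock: 18.15
position: [468.2, -192.3, 15.8]
ee_rot: [-0.428, 0.563, -0.563, 0.428]
wrist_force: [0.6, -0.4, -1.9]
opening: 0.355
```

>>> jog_arm --series '[[[0,0.6,0],[0,0,0],-0.298],[[0,0,0],[0,0,0],-0.298]]'

```text
clock: 18.32
position: [468.2, -192.3, 15.2]
ee_rot: [-0.428, 0.563, -0.563, 0.428]
wrist_force: [0.8, -0.2, -1.7]
opening: 0.351
```

>>> jog_arm --series '[[[0,0.5,0],[0,0,0],-0.298],[[0,0,0],[0,0,0],-0.298]]'

```text
clock: 18.48
position: [468.2, -192.3, 14.7]
ee_rot: [-0.428, 0.563, -0.563, 0.428]
wrist_force: [-0.1, 0.4, -1.6]
opening: 0.353
```

>>> jog_arm --series '[[[0,0.5,0],[0,0,0],-0.298],[[0,0,0],[0,0,0],-0.298]]'

```text
clock: 18.65
position: [468.3, -192.3, 14.4]
ee_rot: [0.428, -0.563, 0.563, -0.428]
wrist_force: [-0.3, 0.3, -0.1]
opening: 0.353
```

>>> jog_arm --series '[[[0,0.5,0],[0,0,0],-0.298],[[0,0,0],[0,0,0],-0.298]]'

```text
clock: 18.82
position: [468.3, -192.3, 14.3]
ee_rot: [0.428, -0.563, 0.563, -0.428]
wrist_force: [-1.4, 1.8, 6.4]
opening: 0.345
```

Touchdown at reported z 14.4, +6 N. Ease off slightly and open, keeping the rib finger in place.

>>> jog_arm --series '[[[0,-0.4,0],[0,0,0],-0.298],[[0.4,0,0],[0,0,0],-0.28],[[0.4,0,0],[0,0,0],-0.262],[[0.4,0,0],[0,0,0],-0.244],[[0.4,0,0],[0,0,0],-0.226],[[0.4,0,0],[0,0,0],-0.208],[[0.3,0,0],[0,0,0],-0.19],[[0,0,0],[0,0,0],-0.15],[[0,0,0],[0,0,0],-0.1],[[0,0,0],[0,0,0],0],[[0,0,0],[0,0,0],0.1],[[0,0,0],[0,0,0],0.15]]'

```text
clock: 19.82
position: [467.6, -194.5, 14.0]
ee_rot: [-0.428, 0.563, -0.563, 0.427]
wrist_force: [-0.8, -0.4, -0.0]
opening: 0.569
```

>>> jog_arm --series '[[[0,0,0],[0,0,0],0.18],[[0,0,0],[0,0,0],0.18],[[0,-3,0],[0,0,0],0.18],[[0,-5,0],[0,0,0],0.18],[[0,-10,0],[0,0,0],0.18],[[0,-15,0],[0,0,0],0.18],[[0,-20,0],[0,0,0],0.18],[[0,-20,0],[0,0,0],0.18],[[0,-20,0],[0,0,0],0.18],[[0,-20,0],[0,0,0],0.18],[[0,-10,0],[0,0,0],0.18],[[0,0,0],[0,0,0],0.18]]'

```text
clock: 20.82
position: [468.5, -195.1, 139.7]
ee_rot: [0.427, -0.562, 0.565, -0.428]
wrist_force: [0.7, -1.0, -0.1]
opening: 0.594
```

```bash
python3 -c "
from go import *
for n in ['scene','side','wrist']: snap(n,n+'10.png')
plan([467.9,-192,15],np.pi/2-.27)
a=cv2.imread('pics/wrist10.png');b=cv2.imread('pics/scene10.png')[145:225,235:345];c=cv2.imread('pics/side10.png')[145:225,285:395]
cv2.imwrite('pics/c16.png',np.hstack([cv2.resize(b,(400,291),interpolation=cv2.INTER_CUBIC),cv2.resize(c,(400,291),interpolation=cv2.INTER_CUBIC)]))"
```

```text
t 20.9667 pos [ 467.2568 -194.2706  136.6096] open 51.62895602865639 F [-1.0069  0.5856 -0.6561] M [ 0.0155  0.0137 -0.0787] j [-0.6284  0.3828  1.5488 -0.      1.2109  1.2147]
axes x [-0.2689 -0.9632 -0.0003] y [-0.0008  0.0006 -1.    ] z [ 0.9632 -0.2689 -0.0009]
shift tool [ -2.3195 121.6103   0.121 ]
rotvec [0.0005 3.1394 0.0014] deg 179.87254853517516
rotvec [ 0.0009 -0.0022 -0.0003] deg 0.1392612301629809
```

View pics/c16.png

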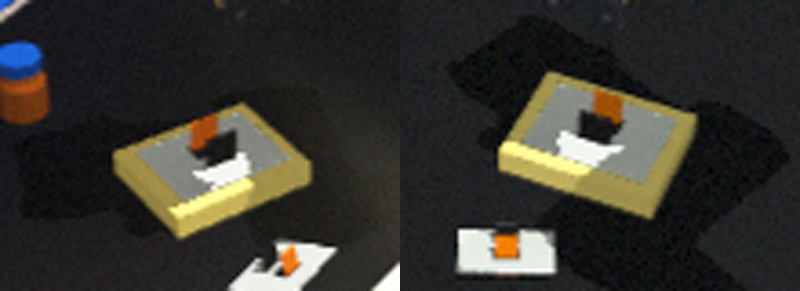

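View pics/wrist10.png

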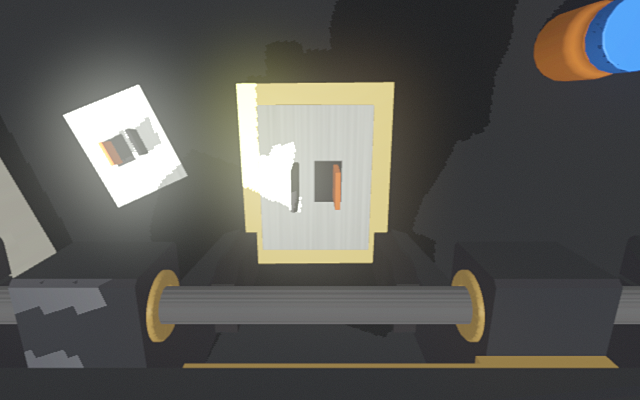

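Wrist view: the cover lies flat and square on the rest, latch up. Cover edges are about (257–374, 104–250), foam edges about (237–394, 82–263). Measuring the offset.

Run:
```python
from go import *
d=dict(np.load('pics/wrist10.npz'))
F=np.array([onz(d,*p,25) for p in [(236.5,82.5),(394,82.5)]]);C=np.array([onz(d,*p,29) for p in [(257.5,104.5),(374.5,104.5)]])
n1=(onz(d,315,263,25));n2=onz(d,315,250,29)
ax=np.array([.9637,-.267,0]);ay=np.array([.267,.9637,0])
print('foam y',F@ay,'cover y',C@ay,'mid',(F@ay).mean(),(C@ay).mean())
print('foam x',(F@ax).mean(),n1@ax,'cover x',(C@ax).mean(),n2@ax)
s0=cv2.imread('pics/scene0.png').astype(int);s1=cv2.imread('pics/scene10.png').astype(int)
for n,(x,y,w,h) in dict(jar=(228,152,25,30),driver=(245,245,50,60),cap=(330,235,24,20)).items(): print(n,np.abs(s0-s1)[y:y+h,x:x+w].max(2).mean())
s=arm.sense(); print(s['clock'],s['wrist_force'],s['qvel'])
```

```text
foam y [  -2.5461 -122.557 ] cover y [ -18.443  -107.7075] mid -62.551560278966306 -63.075258211443355
foam x 579.7129561790041 429.1762539705849 cover x 563.516611257528 443.28327271244245
jar 4.532
driver 3.671666666666667
cap 1.8375
20.9667 [-1.0069  0.5856 -0.6561] [-0.0001  0.0122  0.0065  0.0007  0.0019  0.0005]
```

>>> jog_arm --series '[[[0,0,0],[0,0,0],0.18],[[0,0,0],[0,0,0],0.18],[[0,0,0],[0,0,0],0.18],[[0,0,0],[0,0,0],0.18]]'

```text
clock: 21.3
position: [467.5, -194.4, 136.7]
ee_rot: [-0.428, 0.564, -0.563, 0.427]
wrist_force: [1.1, -0.1, -0.3]
opening: 0.589
```

```bash
python3 -c "
from rig import ticket
print(ticket.close_job())"
```

```text
the job is handed in; nothing more can be done
None
```

The cover is out of the bay and lying latch side up on the foam rest. I handed the job in at about 21 s of the 64 s; no verdict was reported.

**What I did:** I squeezed the tab in 0.5 mm steps with light tugs of about 8 N. It stayed caught until about 4.7 mm of travel, when the pull fell to about 1.5 N. I went 0.4 mm further, lifted straight out, set the cover down at about 6 N and let go.

**Last checks:**
- **Position:** the wrist picture puts the cover's centre within about 1 mm of the rest's centre, and square to it. Its height and tilt were judged only by eye and from where it touched down.
- **Robot:** it hangs clear with the gripper open, and the wrist force is at noise level.
- **Dust cap, screwdriver and jar:** they look unchanged from the first picture.

**Disagreement with the text:** in the pictures the fingertips sit about 20 mm behind the reported TCP, where the text says 17 mm ahead. My first close was therefore above the tab and touched nothing. I corrected the height from the pictures by going down slowly while watching the wrist force.

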